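# Shut down the stirrer bank for the night

### The job

Shut down the stirrers: with one finger drag along the bank, not lifting off part-way, sweep all four red switches off, but leave the green incubator switch on. Only then fold the amber guard fully down over the red switches, and leave the bottle, tip box and beaker where they stand.

Things in the scene. Friction and masses are not known exactly. Their poses are not given: they have to be found in the camera images.
- bank: fixed grey switch-bank housing on the bench, 140 x 250 x 50 mm (x, y, z), origin at the centre of its underside. Four red levers stand on top in a row along its y, at x = -12 mm, pivots at y = -72, -24, 24, 72 mm, 55 mm above the bench. Pushing towards the bank's +y turns them off. Knob tops: on 96 mm, off 81 mm above the bench; knob centre when upright: 91 mm
- keep: fixed white end module, 140 x 60 x 50 mm, butted against the bank's -y or +y end (centres 155 mm apart), axes as the bank's, origin at the centre of its underside. It has one lever with a green knob at its x = -12 mm, y = 0, in line with the red row: the incubator switch, which stays on
- blank: the like white end module without a lever, at the bank's other end; origin at the centre of its underside
- keep_sw (a joint): green-knobbed lever, same size, angles and weight as the red ones: 0 = on, 1.35 = off
- keep_sw_tip (a point): centre of the green knob
- guard (a joint): hinge of the amber see-through guard flap: 85 mm from hinge to yellow free edge, 234 mm long, 4 mm thick (edge 6). 0 = closed: level over the red levers, top 91 mm above the bench. Starts open at 2.05 to 2.35 rad, leaning away to the bank's +x. Stiff hinge: it stays where left; 1 to 2 N at the edge moves it, so push it all the way down
- guard_edge (a point): middle of the guard's free yellow edge, which moves with the flap
- guard_hinge (a point): middle of the guard's hinge line, fixed to the bank at x = 55 mm, y = 0, 89 mm above the bench; the hinge runs along the bank's y. Closed, the guard reaches from here to x = -30 mm
- sw1 (a joint): red lever: stem 5.6 mm thick, ball knob 14 mm across, its centre 36 mm from the pivot. 0 = on (leans 0.35 rad to the bank's -y), 1.35 = off (leans 1.0 rad to +y). Weighted over-centre (100 g, so it rests at either end): past upright it drops to off; under 1 N moves it. A fingertip dragged along the row to +y with its end 84 to 90 mm above the bench tips each lever and passes over it; lower it jams on the fallen lever, higher it may miss
- sw1_tip (a point): centre of the knob of red lever 1 (1 is at the bank's -y end, 4 at its +y end)
- sw2 (a joint): red lever 2, as sw1: 0 = on, 1.35 = off
- sw2_tip (a point): centre of the knob of red lever 2 (1 is at the bank's -y end, 4 at its +y end)
- sw3 (a joint): red lever 3, as sw1: 0 = on, 1.35 = off
- sw3_tip (a point): centre of the knob of red lever 3 (1 is at the bank's -y end, 4 at its +y end)
- sw4 (a joint): red lever 4, as sw1: 0 = on, 1.35 = off
- sw4_tip (a point): centre of the knob of red lever 4 (1 is at the bank's -y end, 4 at its +y end)
- bottle: loose reagent bottle with a blue cap, 66 mm across, 150 mm tall, upright beyond the bank; origin at the centre of its underside
- tipbox: loose pink and orange pipette-tip box, 87 x 122 x 60 mm, beyond the bank; origin at the centre of its underside
- beaker: loose empty glass beaker, 72 mm across, 85 mm tall, on the robot's side of the bank; origin at the centre of its underside
Mind the look-alikes: they are no part of the job. What is meant by the tipbox is not yellow, and is the smaller of those in its own colour.

How it is judged:
On the way, in this order (a step that is already met when the one before it is completed fails the run):
1. all four red switches are off while the guard is still up (value of joint each of sw1, sw2, sw3, sw4, guard above 1.2 rad), for 0.1 s.
2. the guard is folded down over them (value of joint guard below 0.1 rad), for 0.2 s.
At the end, for the whole second after the job is handed in: All four red levers off (above 1.2 rad), the green lever still on (below 0.15 rad), the guard down (below 0.1 rad) and still, and bottle, tip box and beaker upright, at rest and within 20 mm of where they started (value of joint each of sw1, sw2, sw3, sw4 above 1.2 rad and value of joint keep_sw below 0.15 rad and value of joint guard below 0.1 rad and velocity of joint guard below 0.05 rad/s and distance of each of bottle, tipbox, beaker from where it was at the start of the episode below 0.02 m and angle between each of bottle, tipbox, beaker's own z axis and vertical below 0.15 rad and linear speed of each of bottle, tipbox, beaker below 0.02 m/s); the robot touches nothing.
It fails at once if the green switch is tipped past its centre (value of joint keep_sw above 0.35 rad).
It fails at once if the guard is brought down while a red switch is still on (value of joint guard below 1.2 rad and value of joint any of sw1, sw2, sw3, sw4 below 1 rad).
It fails at once if the finger is lifted off the bank (grasp point over 150 mm above the bench) when some but not all of the red switches are off (height (world z) of the grasp point above 0.15 m and value of joint any of sw1, sw2, sw3, sw4 above 1 rad and value of joint any of sw1, sw2, sw3, sw4 below 0.35 rad).
It fails at once if the bottle, tip box or beaker is pushed 20 mm or tipped (distance of any of bottle, tipbox, beaker from where it was at the start of the episode above 0.02 m or angle between any of bottle, tipbox, beaker's own z axis and vertical above 0.3 rad).
It also fails if it takes over 54 s, if anything falls off the work surface, if the arm or the gripper's body presses on something with over 40 N, if the wrist force passes 120 N, or if a joint passes its speed limit or range.

### The arm

A 6-joint arm with a two-finger parallel gripper is mounted at the origin on the work surface. World frame = base frame: x ahead of the robot, y to its left, z up, the work surface at z = 0. Lengths are in m, angles in rad, forces in N, time in s.
With the tool pointing down it reaches from about 0.4 to 0.825 m from the base axis. Payload 7 kg.
Tool frame: the origin (TCP) lies midway between the tips of the shut fingers; the grasp point (between the pads) lies 19 mm behind it; z points along the fingers, y is the line along which they close (so a half turn about z gives the same grasp; the last joint's range is limited). The gripper opens to 88 mm and grips with 3 to 60 N. Pads are 19 mm wide; open, the fingers measure 130 mm over their backs; the gripper's body (78 mm by 193 mm) begins 47 mm behind the grasp point.
Start: joints at [-1.04, 0.359, 0.012, 0, -1.224, -0.288], TCP at [0.162, -0.655, 0.203] pointing down, gripper open.
Joint ranges: [-3.07, 3.07], [-1.43, 2.12], [-1.02, 1.25], [-3.03, 1.67], [-3.05, -0], [-3.03, 3.03]. Speed limits (rad/s): [2.39, 2.39, 3.01, 3.14, 3.14, 3.14].

### API

Orientations are given as [roll, pitch, yaw] about the fixed x, y, z axes, in that order (R = Rz(yaw) Ry(pitch) Rx(roll)).
In Python, from station import telemetry, eyes, ticket, recognise, trace gives the robot as it stands. The module is installed in compiled form; this text tells all that it offers.
- The arm moves only by the tool servo_tool, never from a script. Its argument "series" is a list that holds one entry, the list of rows, each a list of 4 numbers: the shift along the tool's x, y, z in mm, then the turn about the tool's z in rad. In form: [[[x, y, z, roll], ...]]. A call has exactly 10 rows; each row shifts and turns the commanded pose from where the row before left it, along the tool's axes as they then stand; what a row does not reach is not made up. A row lasts 1/12 s, in which the tool goes at most 41.7 mm and 7.16 degrees, less where a joint would pass 70% of its speed; a pose out of reach is approached as far as the arm can. A call is refused whole if a number of a shift passes 41.7 or a number of a turn 0.125, either way. A call with a gripper value outside its range is refused whole. "claw" is the gripper's target within -1 to 1 (shut at 1, half-way at 0, fully open at -1), set as the call begins (left out, the last holds). The fingers move at their own pace and stop on an object; "grip_force" is the grip in N (left out, the last holds). Time passes only in rows, so rows that do not move let the fingers close, or fill a call up. It gives the time, the measured TCP pose, the force, the opening and the grip force at its end, in the units of the state.
- telemetry.get_state(): the state, without advancing time (a new reading comes with each control period).
- eyes.grab_frame(name): name is "side" or "top" or "wrist"; returns the picture (420x560x3 uint8, red, green, blue); there is no depth.
- eyes.calibration(name): a dict with "mtx" (3x3 intrinsics, pixels), "k1" (the pictures are not rectified: a ray, as slopes to the right and down, at radius r is drawn at 1 + k1 r^2 times it, then the intrinsics apply), "rvec" (rotation vector, rad) and "tvec" (3), from world to camera coordinates, as OpenCV has them. Camera axes: x right, y down, z forward; pixel columns grow to the right and rows downward; lengths in m; the calibration is good to about 2 mm. A picture is of the moment at which its call begins: read the wrist's pose just before it. calibration takes no time and is no camera call; for the wrist camera it gives the pose at the moment of the call.
- ticket.job_done(): hands the job in; it is judged then, once.
Trained networks look in the newest picture that a camera, given by its name, has taken for a name from the list of things; names that differ only in an ending like _2 or _b are one class to them, and where a whole thing is asked for, a point or a joint stands for the part that bears it (a point fixed in the world has none). Each returns a list of dicts, best first, with "conf" (0 to 1); they miss things now and then, are a little off and sometimes report something else, mostly with a low value. They report only what shows in the picture. A call takes as long as a camera call. They do not tell look-alikes from the thing itself.
- recognise(camera, name): "position" ([x, y, z] in m, in world coordinates, good to about 4 mm: the middle of the surface that is visible of it).
- trace(camera, name): "mask" (420x560 bool, what is visible of it).
The state is a dict: "t": time; "q": joint angles; "qd": joint speeds; "joint_efforts": joint torques, N m; "eef_pos": TCP position; "ee_rot": TCP orientation; "force": force on the tool from outside, world axes, zero at the start; "moment": the same for the moment, N m; "width": finger opening in m; "gripper_force": force on a finger pad.
Only numpy, scipy, OpenCV 4.12 (cv2) and the standard library are available. Lean on these libraries where they do the work, as an engineer would, in place of code of your own. Each camera call takes 0.05 s, during which the arm holds its last target. There are 200 camera calls.

## Working session

There is one attempt and no reset: what is moved stays moved. The work goes in short steps, Python scripts to look and compute and a tool call to move; the robot and the scene stay as the last step left them, time stands still between calls to the robot, and variables do not carry over. Pictures are saved under pics/ and viewed, at most 10 in all, crops included, and the job is handed in when it is done.

Besides the shell and the picture viewer there is one more tool, called as name(argument=value, ...), one argument or row to a line, values as JSON. servo_tool: Moves the arm, as the interface text tells. Its arguments: {"type":"object","properties":{"series":{"type":"array"},"claw":{"type":"number"},"grip_force":{"type":"number"}},"required":["series"]}

```bash
mkdir -p pics
cat > h.py <<'E'
import numpy as np,cv2
from station import telemetry, eyes, ticket, recognise, trace
def proj(c,P):
    K=eyes.calibration(c);P=np.atleast_2d(P).astype(float)
    R=cv2.Rodrigues(np.array(K['rvec'],float))[0];X=P@R.T+np.array(K['tvec']).ravel()
    s=X[:,:2]/X[:,2:];s=s*(1+K['k1']*(s**2).sum(1,keepdims=True));M=np.array(K['mtx'])
    return s@M[:2,:2].T+M[:2,2]
def at_z(c,uv,z):
    from scipy.optimize import fsolve
    return fsolve(lambda p:proj(c,[p[0],p[1],z])[0]-uv,[0.5,0])
def save(c,n):
    im=eyes.grab_frame(c);cv2.imwrite(f'pics/{n}.png',im[:,:,::-1]);return im
E
python3 - <<'E'
from h import *
s=telemetry.get_state();print(s['t'],s['eef_pos'],s['ee_rot'],s['width'])
for c in('top','side'):
    save(c,c+'0')
    for n in ['bank','keep','blank','keep_sw_tip','guard_edge','sw1_tip','sw2_tip','sw3_tip','sw4_tip','bottle','tipbox','beaker']:
        print(c,n,[(np.round(d['position'],3).tolist(),round(d['conf'],2)) for d in recognise(c,n)][:5])
E
```

```text
0.0 [ 0.16210852 -0.65471979  0.20193577] [ 3.13997542e+00 -1.62632495e-04 -2.89892370e+00] 0.08782294069409104
top bank [([0.584, 0.095, 0.051], 0.82)]
top keep [([0.537, -0.054, 0.049], 0.73)]
top blank [([0.561, 0.256, 0.046], 0.88), ([0.533, 0.067, 0.092], 0.62)]
top keep_sw_tip [([0.58, 0.093, 0.05], 0.72), ([0.633, 0.089, 0.128], 0.33)]
top guard_edge [([0.633, 0.094, 0.122], 0.64)]
top sw1_tip [([0.535, 0.02, 0.092], 0.62)]
top sw2_tip [([0.531, 0.064, 0.094], 0.57)]
top sw3_tip []
top sw4_tip []
top bottle [([0.662, -0.075, 0.103], 0.89), ([0.731, 0.254, 0.058], 0.55)]
top tipbox [([0.575, 0.43, 0.085], 0.92), ([0.725, 0.256, 0.058], 0.81), ([0.36, 0.376, 0.076], 0.7)]
top beaker [([0.381, 0.046, 0.028], 0.97)]
side bank [([0.587, 0.119, 0.05], 0.88), ([0.677, -0.067, 0.115], 0.42)]
side keep [([0.526, -0.054, 0.048], 0.89)]
side blank [([0.561, 0.274, 0.049], 0.71), ([0.721, 0.276, 0.063], 0.29)]
side keep_sw_tip [([0.525, -0.063, 0.086], 0.55), ([0.539, 0.121, 0.086], 0.41)]
side guard_edge [([0.634, 0.116, 0.127], 0.57)]
side sw1_tip [([0.535, 0.025, 0.081], 0.53), ([0.543, 0.166, 0.081], 0.48)]
side sw2_tip []
side sw3_tip []
side sw4_tip [([0.544, 0.165, 0.083], 0.38)]
side bottle [([0.677, -0.07, 0.116], 0.64)]
side tipbox [([0.721, 0.272, 0.062], 0.86), ([0.578, 0.463, 0.084], 0.84), ([0.358, 0.408, 0.079], 0.76)]
side beaker [([0.386, 0.07, 0.057], 0.94)]
```

View pics/top0.png

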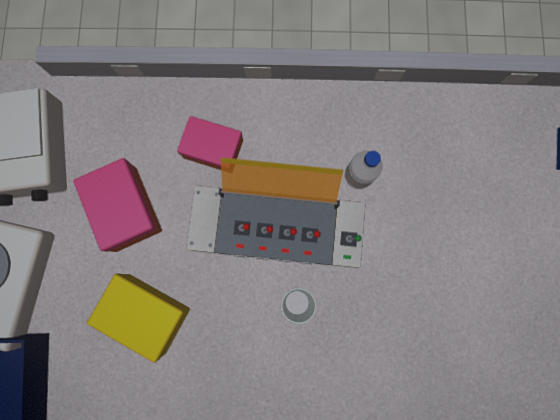

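View pics/side0.png

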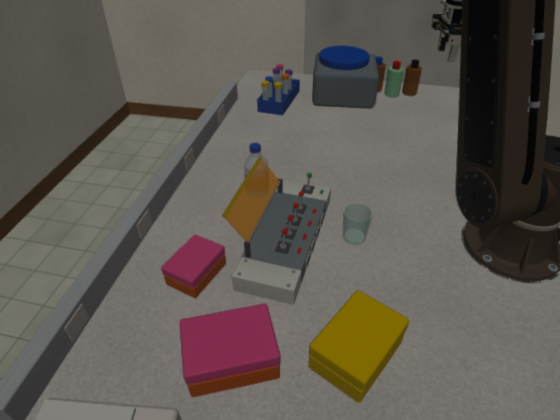

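The top view has +x up and +y to the left. The four red knobs are at (246,227) to (317,234) and lean right, so they are on. The green knob is at (359,238), with the keep module on the -y end. The guard leans away to +x, the bottle is at (367,167) and the tip box is the small pink one at (210,142). Next I'll fit the bank pose.

```bash
cat >> h.py <<'E'
def blobs(c,im,lo,hi,f=None):
    hsv=cv2.cvtColor(im,cv2.COLOR_RGB2HSV);m=cv2.inRange(hsv,lo,hi)
    n,_,st,ce=cv2.connectedComponentsWithStats(m)
    return [(int(st[i,4]),np.round(ce[i],1).tolist()) for i in range(1,n) if st[i,4]>8]
E
python3 - <<'E'
from h import *
from scipy.optimize import least_squares
import itertools
box={'top':(225,220,370,248),'side':(275,165,320,245)}
obs=[]
for c in('top','side'):
    im=cv2.imread(f'pics/{c}0.png')[:,:,::-1].copy();x0,y0,x1,y1=box[c]
    m=np.zeros_like(im);m[y0:y1,x0:x1]=im[y0:y1,x0:x1]
    r=blobs(c,m,(0,150,90),(6,255,255));g=blobs(c,m,(45,100,50),(85,255,255));print(c,'r',r,'g',g)
    obs.append((c,r,g))
K=[-84.3,-36.3,11.7,59.7]
# top fit
def pts(p,ys,x=-12,z=88.8):
    c,s=np.cos(p[2]),np.sin(p[2]);ys=np.array(ys)/1e3;x=x/1e3
    return np.c_[p[0]+c*x-s*ys,p[1]+s*x+c*ys,np.full(len(ys),z/1e3)]
r=sorted(obs[0][1],key=lambda b:-b[1][0]);P=[]
top=[b[1] for b in r if b[1][1]<240][:4]
# housing-top corners from view (z=50): refine by fit of knobs
if len(top)==4:
    f=lambda p:(proj('top',pts(p,K))-top).ravel()
    s=least_squares(f,[.547,.1,-.09]);print('pose',s.x,np.round(f(s.x),1))
    print('green top',proj('top',pts(s.x,[-167.3])),'side pred',np.round(proj('side',pts(s.x,[-167.3]+K)),1).tolist())
    for a in(2.05,2.2,2.35): print(a,np.round(proj('top',pts(s.x,[-117,117],55-85*np.cos(a),89+85*np.sin(a))),0).tolist(),np.round(proj('side',pts(s.x,[-117,117],55-85*np.cos(a),89+85*np.sin(a))),0).tolist())
E
```

```text
top r [(29, [245.8, 226.2]), (30, [269.5, 228.5]), (30, [293.2, 231.3]), (30, [316.4, 233.7]), (23, [240.0, 245.4])] g [(29, [357.3, 237.7])]
side r [(13, [300.8, 192.9]), (15, [295.9, 204.5]), (10, [314.0, 210.5]), (16, [290.3, 217.1]), (12, [309.2, 222.9]), (17, [284.1, 230.6]), (14, [304.1, 235.9])] g [(12, [309.0, 174.5])]
pose [ 0.55068084  0.10013531 -0.08472806] [ 0.2  0.  -0.2 -0.1 -0.1  0.2  0.1 -0.1]
green top [[357.55792366 238.10782424]] side pred [[310.0, 175.2], [301.8, 193.8], [296.5, 205.5], [290.9, 218.1], [284.9, 231.6]]
2.05 [[343.0, 176.0], [219.0, 163.0]] [[265.0, 154.0], [228.0, 213.0]]
2.2 [[343.0, 171.0], [220.0, 158.0]] [[261.0, 156.0], [224.0, 214.0]]
2.35 [[343.0, 167.0], [222.0, 154.0]] [[257.0, 158.0], [220.0, 216.0]]
```

servo_tool(
  series=[
    [[0,0,0,0.109],[0,0,0,0.109],[0,0,0,0.109],[-15.5,33,0,0],[-15.5,33,0,0],[-15.5,33,0,0],[-15.5,33,0,0],[-15.5,33,0,0],[-15.5,33,0,0],[-15.5,33,0,0]],
  ],
  claw=1,
)

```text
t: 2.13
eef_pos: [0.2903, -0.4326, 0.203]
ee_rot: [-3.141, 0.0, 3.057]
force: [0.4, 0.1, -0.2]
width: 0.0266
gripper_force: 0.0
```

servo_tool(
  series=[
    [[-15.5,33,0,0],[-15.5,33,0,0],[-15.5,33,0,0],[-15.5,33,0,0],[-15.5,33,0,0],[-15.5,33,0,0],[-15.5,33,0,0],[-15.5,33,0,0],[-15.5,33,0,0],[-15.5,33,0,0]],
  ],
)

```text
t: 2.97
eef_pos: [0.4726, -0.1165, 0.2033]
ee_rot: [3.141, 0.001, 3.058]
force: [1.4, -1.2, -0.7]
width: 0.0008
gripper_force: 0.0
```

```bash
cat >> h.py <<'E'
B=np.array([.5507,.1001]);TH=-.0847
def bk():
    s=telemetry.get_state();p=s['eef_pos'];d=np.array(p[:2])-B;c,n=np.cos(TH),np.sin(TH)
    yaw=s['ee_rot'][2]
    print('t',round(s['t'],2),'bank mm',np.round([1e3*(c*d[0]+n*d[1]),1e3*(-n*d[0]+c*d[1]),1e3*p[2]],1),'turn left',(yaw-np.pi-TH+np.pi)%(2*np.pi)-np.pi,'rp',np.round(s['ee_rot'][:2],3),'F',np.round(s['force'],1),'w',round(s['width'],4))
E
python3 -c "from h import *;bk()"
```

```text
t 2.97 bank mm [ -59.5 -222.4  203.3] turn left 0.0008168215200967666 rp [3.141e+00 1.000e-03] F [ 1.4 -1.2 -0.7] w 0.0008
```

servo_tool(
  series=[
    [[-15.5,32.5,0,0],[-15.5,32.5,0,0],[-15.5,32,0,0],[0,0,15,0],[0,0,25,0],[0,0,25,0],[0,0,0,0],[0,0,0,0],[0,0,0,0],[0,0,0,0]],
  ],
)

```text
t: 3.8
eef_pos: [0.5277, -0.0256, 0.1397]
ee_rot: [3.141, 0.003, 3.057]
force: [-0.3, -0.7, -0.4]
width: 0.0002
gripper_force: 0.0
```

Run:
```python
from h import *
bk()
w=save('wrist','w1')
c,n=np.cos(TH),np.sin(TH)
for y in(-167.3,-84.3,-36.3,11.7): print(y,np.round(proj('wrist',[B[0]+c*-.012-n*y/1e3,B[1]+n*-.012+c*y/1e3,.0888])[0],1))
print(blobs('wrist',w,(0,150,90),(6,255,255)),blobs('wrist',w,(45,100,50),(85,255,255)))
```

```text
t 3.8 bank mm [ -12.3 -127.2  139.7] turn left 0.000527394538023529 rp [3.141e+00 3.000e-03] F [-0.3 -0.7 -0.4] w 0.0002
-167.3 [235.2 217.2]
-84.3 [337.2 217.1]
-36.3 [395.6 217. ]
11.7 [452.5 216.9]
[(145, [343.2, 162.8]), (138, [396.1, 162.9]), (139, [448.1, 163.2]), (124, [498.1, 163.4]), (181, [393.6, 216.5]), (187, [450.6, 216.3]), (184, [505.9, 216.2]), (183, [334.7, 216.8])] [(134, [250.9, 163.5]), (198, [232.6, 216.9])]
```

View pics/w1.png

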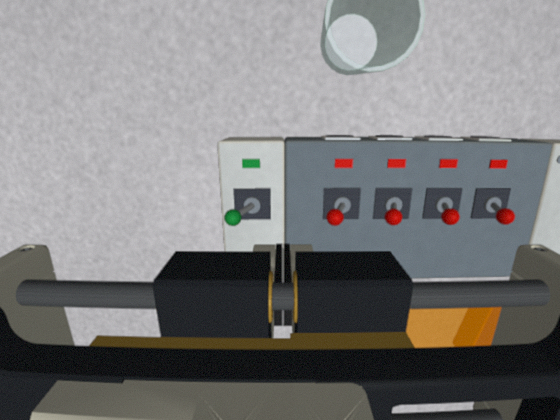

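The wrist view matches the fitted pose to about 2 px: green knob at (233,217), red 1 at (335,217). The fingers are between the two, so I descend to 87 mm.

servo_tool(
  series=[
    [[0,2,10,0],[0,2,15,0],[0,0,15,0],[0,0,8,0],[0,0,4,0],[0,0,0,0],[0,0,0,0],[0,0,0,0],[0,0,0,0],[0,0,0,0]],
  ],
)

```text
t: 4.68
eef_pos: [0.5272, -0.0215, 0.0865]
ee_rot: [3.141, 0.001, 3.057]
force: [0.6, 0.0, 0.3]
width: 0.0005
gripper_force: 0.0
```

```bash
python3 -c "from h import *;bk()"
```

```text
t 4.68 bank mm [ -13.1 -123.2   86.5] turn left 0.000478063728290401 rp [3.141e+00 1.000e-03] F [0.6 0.  0.3] w 0.0005
```

servo_tool(
  series=[
    [[0,8,0,0],[0,8,0,0],[0,8,0,0],[0,8,0,0],[0,8,0,0],[0,8,0,0],[0,8,0,0],[0,8,0,0],[0,8,0,0],[0,8,0,0]],
  ],
)

```text
t: 5.52
eef_pos: [0.5336, 0.059, 0.0858]
ee_rot: [-3.142, -0.0, 3.058]
force: [-0.4, -0.7, 0.5]
width: 0.0004
gripper_force: 0.0
```

```bash
python3 -c "from h import *;bk();w=save('wrist','w2');print(blobs('wrist',w,(0,150,90),(6,255,255)))"
```

```text
t 5.52 bank mm [-13.6 -42.4  85.8] turn left 0.0006221216126442997 rp [-3.142 -0.   ] F [-0.4 -0.7  0.5] w 0.0004
[(217, [240.8, 176.1]), (223, [307.0, 176.0]), (223, [372.9, 176.1]), (213, [437.1, 176.3]), (313, [438.7, 244.8]), (251, [216.9, 244.5]), (118, [290.8, 240.6]), (263, [365.8, 244.1])]
```

View pics/w2.png

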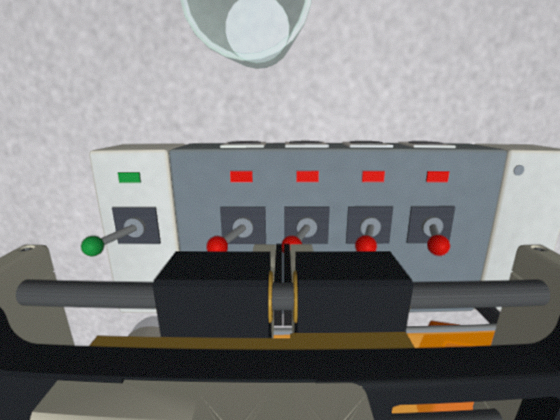

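Run:
```python
from h import *
K=eyes.calibration('wrist');print(K);bk()
im=save('side','s2');cv2.imwrite('pics/s2c.png',cv2.resize(im[150:260,210:350,::-1],None,fx=5,fy=5,interpolation=2))
```

```text
{'mtx': array([[303.05897799,   0.        , 282.4401052 ],
       [  0.        , 303.05897799, 206.85957365],
       [  0.        ,   0.        ,   1.        ]]), 'k1': -0.05507518210180626, 'rvec': array([-2.13982147, -1.96644226, -0.29579212]), 'tvec': array([-0.10303579, -0.50594602,  0.12412297])}
t 5.57 bank mm [-13.2 -41.4  85.9] turn left 0.0010115559765697668 rp [3.141 0.   ] F [ 0.2  2.5 -0.3] w 0.0005
```

View pics/s2c.png

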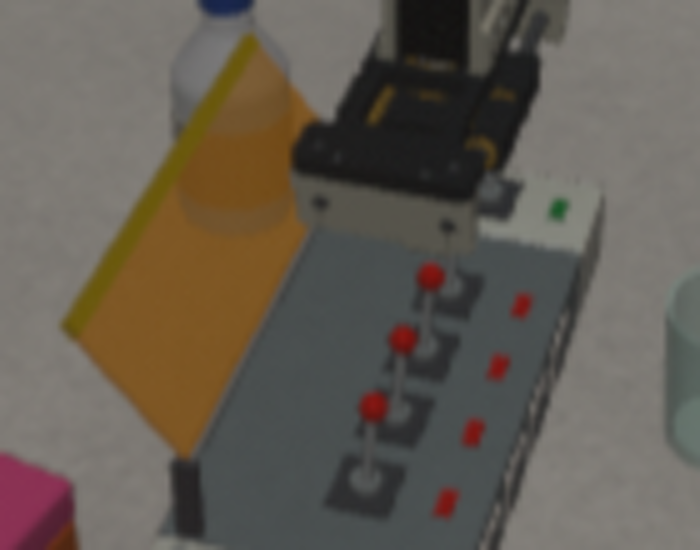

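Run:
```python
from h import *
s=telemetry.get_state();bk()
p=np.array(s['eef_pos']);c,n=np.cos(TH),np.sin(TH)
def W(x,y,z):return [B[0]+(c*x-n*y)/1e3,B[1]+(n*x+c*y)/1e3,z/1e3]
print('tcp',proj('wrist',p))
for y in(-167.3+14,-72,-24,24,72): print(y,'on',np.round(proj('wrist',W(-12,y-12.3,88.8))[0]),'up',np.round(proj('wrist',W(-12,y,91))[0]),'off',np.round(proj('wrist',W(-12,y+30.3,74.5))[0]))
im=cv2.imread('pics/w2.png');cv2.imwrite('pics/w2c.png',cv2.resize(im[195:345,190:390],None,fx=4,fy=4,interpolation=2))
K=eyes.calibration('wrist');R=cv2.Rodrigues(K['rvec'])[0];print('cam',-R.T@K['tvec'],R[2])
```

```text
t 5.62 bank mm [-13.4 -42.1  85.9] turn left 0.0015728500711738036 rp [3.142 0.   ] F [ 0.1 -0.4 -0. ] w 0.0004
tcp [[285.02137508 242.20657278]]
-153.3 on [ 97. 245.] up [114. 247.] off [168. 237.]
-72 on [220. 246.] up [238. 247.] off [285. 237.]
-24 on [294. 246.] up [313. 247.] off [355. 237.]
24 on [368. 246.] up [388. 247.] off [423. 237.]
72 on [441. 246.] up [461. 247.] off [489. 237.]
cam [0.45381904 0.06445349 0.26769064] [ 0.29352792 -0.0254587  -0.95561144]
```

View pics/w2c.png

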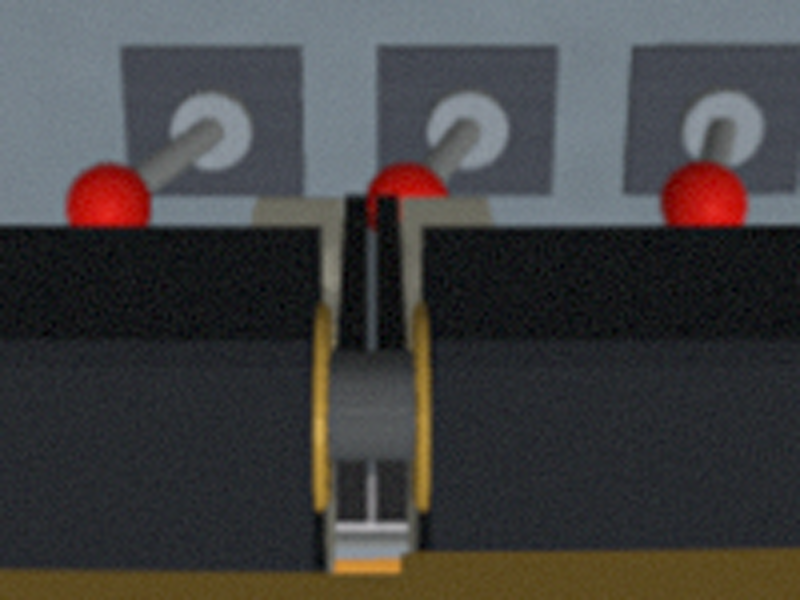

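Run:
```python
from h import *
s=telemetry.get_state()
c,n=np.cos(TH),np.sin(TH)
def W(x,y,z):return [B[0]+(c*x-n*y)/1e3,B[1]+(n*x+c*y)/1e3,z/1e3]
C=lambda P:np.round((proj('side',P)[0]-[210,150])*5).tolist()
print('tcp',C(s['eef_pos']))
for d in(0,20,40,66,90):
  print(d,[C(W(-13.4+x,-42+y,86+d)) for x,y in((-9.5,21),(9.5,21),(-39,96),(39,96),(-39,65),(39,65))])
for k,y in enumerate((-72,-24,24,72)): print('knob',k+1,'on',C(W(-12,y-12.3,88.8)),'off',C(W(-12,y+30.3,74.5)),'piv',C(W(-12,y,52)))
# fingers bottom edge in wrist image for hypotheses
for z in(80,86,92,98,104): print(z,[np.round(proj('wrist',W(-13.4+x,-42+y,z))[0],1).tolist() for x,y in((-9.5,-21),(-9.5,0),(-9.5,21),(0,0))])
```

```text
tcp [439.0, 275.0]
0 [[446.0, 306.0], [408.0, 298.0], [465.0, 422.0], [299.0, 388.0], [483.0, 378.0], [320.0, 345.0]]
20 [[447.0, 273.0], [408.0, 266.0], [466.0, 389.0], [298.0, 355.0], [484.0, 345.0], [320.0, 312.0]]
40 [[448.0, 240.0], [408.0, 233.0], [467.0, 355.0], [297.0, 321.0], [486.0, 311.0], [319.0, 279.0]]
66 [[449.0, 195.0], [409.0, 188.0], [469.0, 310.0], [295.0, 276.0], [487.0, 266.0], [318.0, 234.0]]
90 [[450.0, 152.0], [409.0, 145.0], [471.0, 266.0], [294.0, 232.0], [489.0, 222.0], [317.0, 190.0]]
knob 1 on [459.0, 219.0] off [435.0, 293.0] piv [451.0, 291.0]
knob 2 on [433.0, 278.0] off [408.0, 356.0] piv [425.0, 351.0]
knob 3 on [405.0, 340.0] off [378.0, 423.0] piv [397.0, 416.0]
knob 4 on [375.0, 408.0] off [346.0, 496.0] piv [367.0, 485.0]
80 [[253.4, 225.3], [285.2, 225.3], [316.9, 225.3], [285.1, 238.6]]
86 [[252.5, 228.6], [285.3, 228.6], [318.0, 228.6], [285.2, 242.2]]
92 [[251.6, 232.1], [285.3, 232.1], [319.0, 232.1], [285.3, 246.1]]
98 [[250.7, 235.8], [285.4, 235.8], [320.2, 235.8], [285.4, 250.2]]
104 [[249.6, 239.7], [285.5, 239.8], [321.4, 239.8], [285.4, 254.5]]
```

Run:
```python
from h import *
s=telemetry.get_state();im=eyes.grab_frame('side')[:,:,::-1]
u=proj('side',s['eef_pos'])[0];print(u)
a=cv2.resize(im[170:230,265:335],None,fx=10,fy=10,interpolation=2)
a=np.clip(a.astype(float)*1.6,0,255).astype(np.uint8)
cv2.circle(a,(int((u[0]-265)*10),int((u[1]-170)*10)),4,(255,255,0),1)
cv2.imwrite('pics/s3.png',a)
```

```text
[297.71347497 205.07416483]
```

View pics/s3.png

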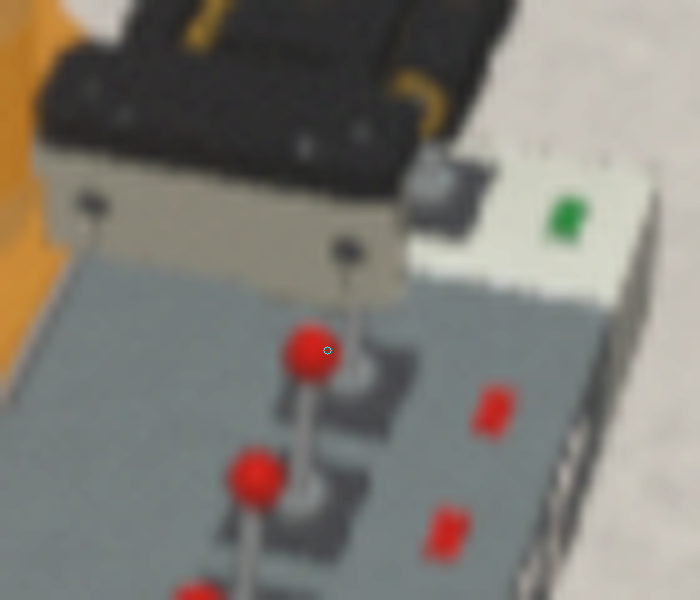

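The finger passed over lever 1 without tipping it, and in the pictures the real fingertip looks about 20 mm higher than the reported TCP. I'll find its true height by touching the flat housing top beside the levers.

servo_tool(
  series=[
    [[0,0,-12,0],[0,0,-12,0],[23,0,0,0],[24,0,0,0],[0,0,12,0],[0,0,12,0],[0,0,12,0],[0,0,12,0],[0,0,0,0],[0,0,0,0]],
  ],
)

```text
t: 6.5
eef_pos: [0.4863, 0.0616, 0.0617]
ee_rot: [-3.141, -0.001, 3.057]
force: [-0.1, 0.7, 1.8]
width: 0.0001
gripper_force: 0.0
```

servo_tool(
  series=[
    [[0,0,2,0],[0,0,2,0],[0,0,2,0],[0,0,2,0],[0,0,0,0],[0,0,0,0],[0,0,0,0],[0,0,0,0],[0,0,0,0],[0,0,0,0]],
  ],
)

```text
t: 7.33
eef_pos: [0.4868, 0.0621, 0.0539]
ee_rot: [3.142, 0.0, 3.057]
force: [0.1, -0.4, 0.5]
width: 0.0004
gripper_force: 0.0
```

```bash
python3 -c "
from h import *
bk();w=save('wrist','w4');print(blobs('wrist',w,(0,150,90),(6,255,255)),blobs('wrist',w,(45,100,50),(85,255,255)))"
```

```text
t 7.33 bank mm [-60.5 -43.3  53.9] turn left 0.0005196759776069371 rp [3.142 0.   ] F [ 0.1 -0.4  0.5] w 0.0004
[(53, [239.3, 250.2]), (17, [316.8, 250.4]), (70, [383.4, 250.2]), (227, [450.4, 253.4]), (310, [453.2, 338.1]), (30, [287.2, 334.8])] [(225, [117.8, 254.4]), (310, [81.0, 335.9])]
```

servo_tool(
  series=[
    [[0,0,2,0],[0,0,1,0],[0,0,1,0],[0,0,1,0],[0,0,1,0],[0,0,1,0],[0,0,1,0],[0,0,0,0],[0,0,0,0],[0,0,0,0]],
  ],
)

```text
t: 8.22
eef_pos: [0.4868, 0.0621, 0.0459]
ee_rot: [-3.142, 0.0, 3.057]
force: [0.4, -0.0, 0.4]
width: 0.0004
gripper_force: 0.0
```

servo_tool(
  series=[
    [[0,0,2,0],[0,0,2,0],[0,0,1,0],[0,0,1,0],[0,0,1,0],[0,0,1,0],[0,0,1,0],[0,0,1,0],[0,0,0,0],[0,0,0,0]],
  ],
)

```text
t: 9.05
eef_pos: [0.4867, 0.062, 0.0358]
ee_rot: [-3.142, -0.0, 3.057]
force: [-0.4, 0.3, -0.3]
width: 0.0005
gripper_force: 0.0
```

servo_tool(
  series=[
    [[0,0,1,0],[0,0,1,0],[0,0,1,0],[0,0,1,0],[0,0,1,0],[0,0,1,0],[0,0,0,0],[0,0,0,0],[0,0,0,0],[0,0,0,0]],
  ],
)

```text
t: 9.88
eef_pos: [0.4868, 0.0621, 0.0299]
ee_rot: [3.142, 0.0, 3.057]
force: [0.5, -0.1, -0.5]
width: 0.0002
gripper_force: 0.0
```

servo_tool(
  series=[
    [[0,0,1,0],[0,0,1,0],[0,0,1,0],[0,0,1,0],[0,0,0,0],[0,0,0,0],[0,0,0,0],[0,0,0,0],[0,0,0,0],[0,0,0,0]],
  ],
)

```text
t: 10.72
eef_pos: [0.4868, 0.0621, 0.0266]
ee_rot: [3.142, 0.0, 3.058]
force: [-3.7, -0.3, 11.3]
width: 0.0003
gripper_force: 5.2
```

Contact with the housing top (50 mm) came at TCP 27 mm, so the fingertip really ends 23 mm above the reported TCP. I'll sweep at TCP 64 mm, which puts the tip at 87 mm.

servo_tool(
  series=[
    [[0,0,-30,0],[0,0,-40,0],[-15.5,-26.5,0,0],[-16,-26.5,0,0],[-16,-26.5,0,0],[0,0,0,0],[0,0,10,0],[0,0,12,0],[0,0,10,0],[0,0,0,0]],
  ],
)

```text
t: 11.55
eef_pos: [0.5253, -0.021, 0.0612]
ee_rot: [-3.14, -0.004, 3.057]
force: [-0.4, 0.1, -0.5]
width: 0.0002
gripper_force: 0.0
```

```bash
python3 -c "
from h import *
bk();w=save('wrist','w5');print(blobs('wrist',w,(0,150,90),(6,255,255)),blobs('wrist',w,(45,100,50),(85,255,255)))"
```

```text
t 11.55 bank mm [ -15.1 -122.8   61.2] turn left 0.0005439457210947296 rp [-3.14  -0.004] F [-0.4  0.1 -0.5] w 0.0002
[(265, [359.7, 186.2]), (262, [431.9, 186.3]), (255, [501.2, 186.4]), (42, [557.4, 187.2]), (389, [433.0, 266.0]), (182, [507.8, 263.7])] [(283, [232.0, 186.5])]
```

servo_tool(
  series=[
    [[-1,0,0,0],[0,0,0,0],[0,0,0,0],[0,0,0,0],[0,0,0,0],[0,0,0,0],[0,0,0,0],[0,0,0,0],[0,0,0,0],[0,0,0,0]],
  ],
)

```text
t: 12.43
eef_pos: [0.5284, -0.0213, 0.0639]
ee_rot: [-3.142, 0.0, 3.057]
force: [0.5, 0.9, 0.6]
width: 0.0005
gripper_force: 0.0
```

Tip is at 87 mm. Starting the sweep.

servo_tool(
  series=[
    [[0,8,0,0],[0,8,0,0],[0,8,0,0],[0,8,0,0],[0,8,0,0],[0,8,0,0],[0,6,0,0],[0,6,0,0],[0,0,0,0],[0,0,0,0]],
  ],
)

```text
t: 13.27
eef_pos: [0.5334, 0.0389, 0.0638]
ee_rot: [-3.141, -0.0, 3.058]
force: [0.8, -0.3, 0.1]
width: 0.0005
gripper_force: 0.0
```

```bash
python3 -c "
from h import *
bk();w=save('wrist','w6');print(blobs('wrist',w,(0,150,90),(6,255,255)),blobs('wrist',w,(45,100,50),(85,255,255)))
c,n=np.cos(TH),np.sin(TH)
W=lambda x,y,z:[B[0]+(c*x-n*y)/1e3,B[1]+(n*x+c*y)/1e3,z/1e3]
for y in(-72,-24,24,72): print(y,'on',np.round(proj('wrist',W(-12,y-12.3,88.8))[0]),'off',np.round(proj('wrist',W(-12,y+30.3,74.5))[0]))
save('side','s6')"
```

```text
t 13.27 bank mm [-12.1 -62.4  63.8] turn left 0.001185243671653069 rp [-3.141 -0.   ] F [ 0.8 -0.3  0.1] w 0.0005
[(270, [266.7, 180.6]), (277, [340.4, 180.4]), (269, [412.5, 180.7]), (249, [482.1, 181.0]), (171, [318.3, 245.5]), (395, [490.3, 258.0]), (398, [410.4, 259.0])] [(265, [141.6, 181.2]), (431, [102.1, 259.3])]
-72 on [248. 260.] off [319. 249.]
-24 on [331. 260.] off [396. 249.]
24 on [414. 260.] off [470. 249.]
72 on [493. 259.] off [540. 248.]
```

View pics/w6.png

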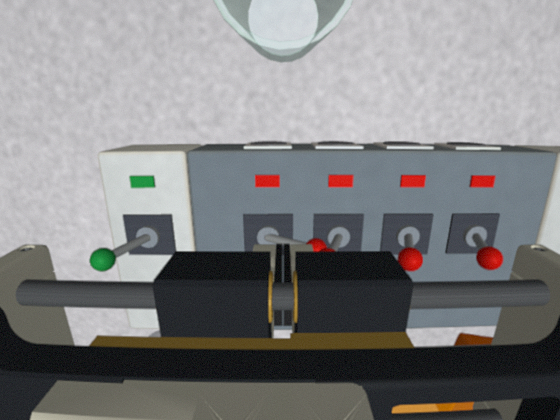

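Lever 1 is down, with its knob at (316,245), and green is still on at (102,259). Continuing the same drag.

servo_tool(
  series=[
    [[0,8,0,0],[0,8,0,0],[0,8,0,0],[0,8,0,0],[0,8,0,0],[0,8,0,0],[0,8,0,0],[0,8,0,0],[0,8,0,0],[0,8,0,0]],
  ],
)

```text
t: 14.2
eef_pos: [0.5401, 0.1192, 0.0638]
ee_rot: [3.142, -0.0, 3.057]
force: [0.3, 0.1, 0.6]
width: 0.0005
gripper_force: 0.0
```

servo_tool(
  series=[
    [[0,8,0,0],[0,8,0,0],[0,8,0,0],[0,8,0,0],[0,8,0,0],[0,8,0,0],[0,8,0,0],[0,8,0,0],[0,8,0,0],[0,8,0,0]],
  ],
)

```text
t: 15.03
eef_pos: [0.5469, 0.1988, 0.0638]
ee_rot: [-3.142, -0.0, 3.057]
force: [0.3, 0.3, -0.4]
width: 0.0006
gripper_force: 0.0
```

servo_tool(
  series=[
    [[0,8,0,0],[0,8,0,0],[0,8,0,0],[0,8,0,0],[0,0,0,0],[0,0,0,0],[0,0,0,0],[0,0,0,0],[0,0,0,0],[0,0,0,0]],
  ],
)

```text
t: 15.87
eef_pos: [0.5496, 0.2295, 0.0639]
ee_rot: [-3.142, 0.0, 3.057]
force: [-0.4, -0.5, -0.0]
width: 0.0008
gripper_force: 0.0
```

```bash
python3 -c "
from h import *
bk();c,n=np.cos(TH),np.sin(TH)
W=lambda x,y,z:[B[0]+(c*x-n*y)/1e3,B[1]+(n*x+c*y)/1e3,z/1e3]
for cam in('wrist','side'):
  w=save(cam,cam+'7');w=w.copy()
  if cam=='side': w[:,:200]=0;w[:150]=0;w[260:]=0;w[:,350:]=0
  print(cam,blobs(cam,w,(0,150,90),(6,255,255)),blobs(cam,w,(45,100,50),(85,255,255)))
  for y in(-72,-24,24,72): print(y,'on',np.round(proj(cam,W(-12,y-12.3,88.8))[0]),'off',np.round(proj(cam,W(-12,y+30.3,74.5))[0]),'label',np.round(proj(cam,W(-57,y,50))[0]))
"
```

```text
t 15.87 bank mm [-12.1 128.9  63.9] turn left 0.0001304664376515774 rp [-3.142  0.   ] F [-0.4 -0.5 -0. ] w 0.0008
wrist [(262, [124.1, 180.6]), (257, [194.9, 180.0]), (32, [1.1, 182.7]), (238, [55.7, 181.3]), (9, [465.1, 204.0]), (188, [14.9, 243.6]), (352, [87.5, 247.7]), (343, [161.7, 248.1]), (229, [238.7, 245.5])] []
-72 on [-56. 256.] off [ 22. 247.] label [ -6. 172.]
-24 on [ 12. 257.] off [ 92. 248.] label [ 58. 171.]
24 on [ 86. 259.] off [166. 249.] label [127. 171.]
72 on [166. 259.] off [242. 249.] label [198. 170.]
side [(10, [314.0, 210.5]), (12, [309.2, 222.9]), (15, [304.2, 236.1]), (15, [298.7, 250.2])] [(12, [309.0, 174.5])]
-72 on [302. 194.] off [297. 209.] label [317. 212.]
-24 on [297. 206.] off [292. 221.] label [313. 224.]
24 on [291. 218.] off [286. 235.] label [308. 238.]
72 on [285. 232.] off [279. 249.] label [302. 252.]
```

All four knobs match the off positions, at rows 244 to 248 where "on" would be about 258, and green is unchanged. Next I go over and behind the guard.

servo_tool(
  series=[
    [[0,0,-38,0],[0,0,-40,0],[0,0,-40,0],[0,0,0,0],[-31.5,-26,0,0],[-31.5,-26,0,0],[-31.5,-26,0,0],[-31.5,-26,0,0],[-31.5,-25,0,0],[0,0,0,0]],
  ],
)

```text
t: 16.8
eef_pos: [0.6991, 0.0829, 0.1804]
ee_rot: [-3.14, -0.0, 3.053]
force: [-0.9, 0.7, -0.6]
width: 0.0006
gripper_force: 0.0
```

servo_tool(
  series=[
    [[0,0,20,0],[0,0,25,0],[0,0,20,0],[0,0,0,0],[0,0,0,0],[0,0,0,0],[0,0,0,0],[0,0,0,0],[0,0,0,0],[0,0,0,0]],
  ],
)

```text
t: 17.63
eef_pos: [0.696, 0.0883, 0.1178]
ee_rot: [3.141, 0.001, 3.058]
force: [1.2, 0.0, 0.2]
width: 0.0006
gripper_force: 0.0
```

```bash
python3 -c "
from h import *
bk();save('side','s8');im=save('top','t8')
a=cv2.imread('pics/s8.png')[100:280,180:380];b=cv2.imread('pics/t8.png')[100:280,180:380]
cv2.imwrite('pics/c8.png',cv2.resize(np.hstack([a,b]),None,fx=2,fy=2))"
```

```text
t 17.63 bank mm [145.8   0.5 117.8] turn left 0.0006393309080712228 rp [3.141e+00 1.000e-03] F [1.2 0.  0.2] w 0.0006
```

View pics/c8.png

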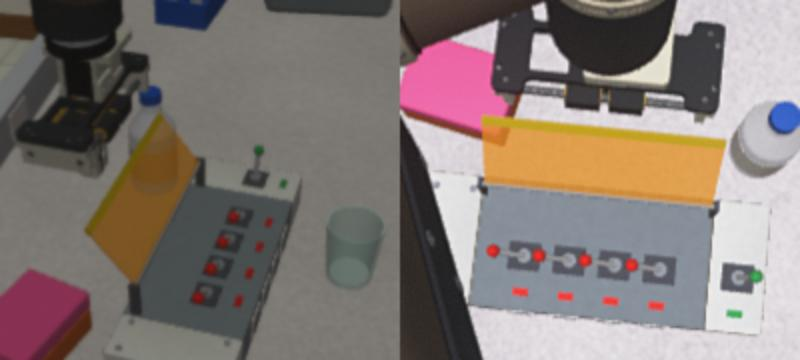

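All four are off, the guard is up and the gripper is clear behind it. Pushing the guard over.

servo_tool(
  series=[
    [[11,0,0,0],[11,0,0,0],[11,0,0,0],[11,0,0,0],[11,0,0,0],[11,0,0,0],[11,0,0,0],[11,0,0,0],[11,0,0,0],[11,0,0,0]],
  ],
)

```text
t: 18.57
eef_pos: [0.5851, 0.0974, 0.1168]
ee_rot: [-3.142, 0.0, 3.057]
force: [2.1, 0.1, 0.8]
width: 0.0003
gripper_force: 0.6
```

```bash
python3 -c "
from h import *
bk();print([ (np.round(d['position'],3),d['conf']) for c in ('top','side') if eyes.grab_frame(c) is not None for d in recognise(c,'guard_edge')[:2]])"
```

```text
t 18.57 bank mm [ 34.6   0.2 116.8] turn left 0.00044224529146053015 rp [-3.142  0.   ] F [2.1 0.1 0.8] w 0.0003
[(array([0.563, 0.03 , 0.157]), 0.72), (array([0.529, 0.095, 0.054]), 0.34), (array([0.575, 0.141, 0.142]), 0.59)]
```

servo_tool(
  series=[
    [[6,0,5,0],[6,0,5,0],[6,0,5,0],[6,0,5,0],[6,0,5,0],[6,0,5,0],[6,0,5,0],[4,0,5,0],[0,0,5,0],[0,0,3,0]],
  ],
)

```text
t: 19.6
eef_pos: [0.5396, 0.1011, 0.0682]
ee_rot: [-3.141, -0.001, 3.058]
force: [0.2, 0.1, 0.4]
width: 0.0001
gripper_force: 0.3
```

servo_tool(
  series=[
    [[0,0,1,0],[0,0,1,0],[0,0,0,0],[0,0,0,0],[0,0,0,0],[0,0,0,0],[0,0,0,0],[0,0,0,0],[0,0,0,0],[0,0,0,0]],
  ],
)

```text
t: 20.43
eef_pos: [0.5397, 0.1011, 0.0675]
ee_rot: [-3.141, -0.001, 3.057]
force: [-6.3, 1.4, 10.9]
width: 0.0006
gripper_force: 5.3
```

The guard is on its stop, with 11 N of press at tip height 91 mm. Lifting off and checking.

servo_tool(
  series=[
    [[0,0,-15,0],[0,0,-35,0],[0,0,-40,0],[0,0,-40,0],[30,0,0,0],[30,0,0,0],[30,-20,0,0],[0,-40,0,0],[0,-40,0,0],[0,0,0,0]],
  ],
)

```text
t: 21.27
eef_pos: [0.4406, 0.0052, 0.1972]
ee_rot: [-3.141, 0.0, 3.056]
force: [-0.3, -0.2, 0.1]
width: 0.0005
gripper_force: 0.0
```

```bash
python3 -c "
from h import *
bk();save('side','s9');im=save('top','t9')
a=cv2.imread('pics/s9.png')[100:280,180:380];b=cv2.imread('pics/t9.png')[100:280,180:380]
cv2.imwrite('pics/c9.png',cv2.resize(np.hstack([a,b]),None,fx=2,fy=2))
c,n=np.cos(TH),np.sin(TH)
W=lambda x,y,z:[B[0]+(c*x-n*y)/1e3,B[1]+(n*x+c*y)/1e3,z/1e3]
for cam in('side','top'):
  print(cam,[np.round((proj(cam,W(55-85*np.cos(a),y,89+85*np.sin(a)))[0]-[180,100])*2).tolist() for a in (0,.15) for y in(-117,117)])
  for o in('bottle','tipbox','beaker'): print(o,[np.round(d['position'],3).tolist() for d in recognise(cam,o)][:3])
"
```

```text
t 21.27 bank mm [-101.7 -103.9  197.2] turn left -0.0013013683418927613 rp [-3.141  0.   ] F [-0.3 -0.2  0.1] w 0.0005
side [[264.0, 175.0], [210.0, 302.0], [264.0, 167.0], [209.0, 293.0]]
bottle [[0.662, -0.056, 0.078]]
tipbox [[0.717, 0.272, 0.063], [0.664, -0.062, 0.078], [0.357, 0.408, 0.079]]
beaker [[0.385, 0.068, 0.054]]
top [[304.0, 289.0], [73.0, 264.0], [306.0, 287.0], [72.0, 262.0]]
bottle [[0.664, -0.073, 0.102]]
tipbox [[0.371, 0.385, 0.076], [0.723, 0.246, 0.057], [0.577, 0.432, 0.083]]
beaker []
```

View pics/c9.png

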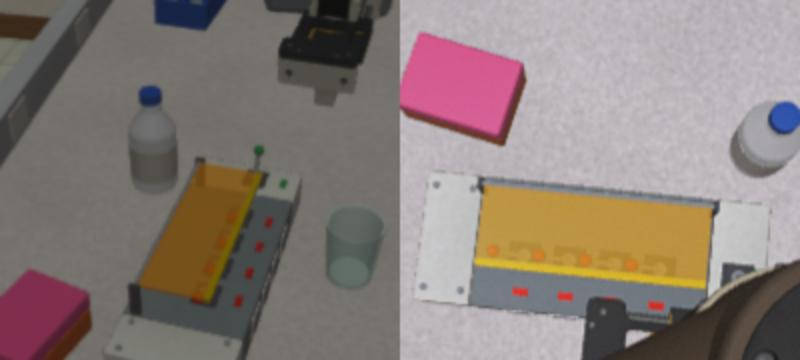

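The guard is flat: its edge runs from (260,175) to (208,300) in the side crop, as predicted for closed. The reds are off under it, the green is upright, and the loose things haven't moved.

```bash
python3 -c "
from h import *
print(ticket.job_done())"
```

```text
the job is handed in; nothing more can be done
None
```

I handed the job in after about 21 s: in the last pictures all four red switches are off, the green one is still on, the guard is fully down, and the bottle, tip box and beaker haven't moved. An earlier pass, with the fingertip 23 mm higher than reported, went over lever 1 and most of lever 2 and tipped nothing; after correcting the height, one drag without lifting turned all four off.

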